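# Slide the battery box home into its charging bay

### The job

Push the tall, heavy battery box along the desk into the low U-shaped charging bay until it stands fully home and square against the stop block at the back. Push it low, near its base, with the fingertips or the outside of the fingers, so that it slides and never tips; do not lift it. Leave the spray can, the squeeze bottle and the flux jar as they stand, and finish with the hand clear of the box.

Things in the scene. Friction and masses are not known exactly. Their poses are not given: they have to be found in the camera images.
- battery_box: Loose grey box, black lower third, flat folded handle on its lid: 96 mm along x, 120 along y, 136 high, 0.6 to 1 kg, too wide to grip, walls upright. Origin: centre of its underside on the desk; z up. It slides if pushed lower than 50 mm, tips if pushed near the top. Starts 120 to 150 mm short of home, up to 45 mm aside, turned up to 0.25 rad; its x about along the bay's.
- box_low (a point): Centre of the box's near wall (the -x face, away from the bay), 25 mm above the desk: a good height to push at. Held straight upright, a gripper's body may meet the upper wall before its fingertips meet the base; lean it so that the fingertips lead.
- bay: Fixed charging bay: two aluminium rails (28 mm high, inner faces 136 mm apart) and a black stop block (62 mm high, 150 wide) at the back; no floor, the box slides on the desk. Origin: on the desk, where the box's origin lies when home. x points into the bay; stop face at x = +49 mm; y left, z up.
- bay_mouth (a point): Middle of the bay's mouth, on the desk, 45 mm before the bay's origin. Here the flared rail ends stand 162 mm apart (inside); the flares narrow to the straight rails 14 mm before the bay's origin. The parked box's near wall stands 3 mm outside the mouth.
- spray_can: Bystander: standing black spray can, 54 mm diameter, 166 mm high, beside the bay. Origin: centre of its underside.
- white_bottle: Bystander: standing white squeeze bottle with a nozzle, 32 mm diameter, 114 mm high, beside the bay. Origin: centre of its underside.
- flux_jar: Bystander: small jar with an orange lid, 41 mm diameter, 50 mm high, to the left of the work. Origin: centre of its underside.

How it is judged:
By the outcome, as a careful person would: the job done as asked, in the order asked, and still so for the second after the job is handed in, with the robot touching nothing.
It also fails if it takes over 64 s, if anything falls off the work surface, if the arm or the gripper's body presses on something with over 40 N, if the wrist force passes 120 N, or if a joint passes its speed limit or range.

### The arm

A 6-joint arm with a two-finger parallel gripper is mounted at the origin on a cart in front of the work surface, level with it; the furniture and walls round the work are solid. World frame = base frame: x ahead of the robot, y to its left, z up, the work surface at z = 0. Lengths are in mm, angles in rad, forces in N, time in s.
With the tool pointing down it reaches from about 350 to 875 mm from the base axis. Payload 4.2 kg.
Tool frame: the origin (TCP) lies on the mounting face of the last link; the fingertips stand 173 mm ahead of it and the grasp point (between the pads) lies grip_point_offset ahead of it (grip_point_offset is the distance from the TCP to the grasp point, in mm); z points along the fingers, y is the line along which they close (so a half turn about z gives the same grasp; the last joint's range is limited). The gripper opens to 85 mm and grips with 20 to 120 N. Pads are 22 mm wide; open, the fingers measure 114 mm over their backs; the gripper's body (76 mm by 85 mm) begins 54 mm behind the grasp point. The pads swing forward as they close: fully open they stand 13 mm farther back than shut.
Start: joints at [1.489, 0.385, 0.008, 0, -1.194, -0.259], TCP at [208.868, 589.045, 404.712] pointing down, gripper open.
Joint ranges: [-3.14, 3.14], [-1.21, 2.06], [-1.07, 1.41], [-3.16, 2.05], [-2.99, -0.16], [-3.1, 3.1]. Speed limits (rad/s): [2.79, 2.79, 3.14, 3.14, 3.14, 3.14].

### API

Orientations are given as a unit quaternion [x, y, z, w].
In Python, from bench import read_state, get_image, job_done, recognise, place_of, grip_point_offset gives the robot as it stands. The module is installed in compiled form; this text tells all that it offers.
- The arm moves only by the tool carry_out, never from a script. Its arguments are lists of equal length, an entry for each row: "slide": the shift along the tool's x, y, z in m, a list of three; "roll": the turn about the tool's z in degrees; "claw": the finger opening in m, from 0 to 0.0854. A call has 1 to 8 rows; each row is the pose to reach, as a shift and turn from the pose commanded when the call began, along the tool's axes at that moment; what a row does not reach only later rows make up. A row lasts 1/8 s, in which the tool goes at most 62.5 mm and 10.7 degrees, less where a joint would pass 70% of its speed; a pose out of reach is approached as far as the arm can. A call with a gripper value outside its range is refused whole. The fingers move at their own pace and stop on an object; the grip force is fixed at half the most. Time passes only in rows, so rows that repeat a pose let the fingers close. It gives the time, the measured TCP pose, the force, the opening and the grip force at its end, in the units of the state.
- read_state(): the state, without advancing time (a new reading comes with each control period).
- get_image(name): name is "scene" or "top"; returns a dict with "img" (400x640x3 uint8, red, green, blue), "z_map" (400x640 float32, mm along the optical axis (not along the pixel's ray), 0 where there is no reading), "mtx" (3x3 intrinsics, pixels), "k1" (the pictures are not rectified: a ray, as slopes to the right and down, at radius r is drawn at 1 + k1 r^2 times it, then the intrinsics apply), "world_from_camera" (4x4, takes a point from camera to world coordinates). Camera axes: x right, y up, looking along -z (the intrinsics and any distortion apply to the point x, -y, -z); pixel columns grow to the right and rows downward; lengths in mm; the calibration is good to about 2 mm. A picture is of the moment at which its call begins.
- job_done(): hands the job in; it is judged then, once.
Trained networks look in a picture, given as the dict that the camera call returned (one of the last four; its "shot" number tells which), for a name from the list of things; names that differ only in an ending like _2 or _b are one class to them, and where a whole thing is asked for, a point or a joint stands for the part that bears it (a point fixed in the world has none). Each returns a list of dicts, best first, with "conf" (0 to 1); they miss things now and then, are a little off and sometimes report something else, mostly with a low value. They report only what shows in the picture. A call takes as long as a camera call.
- recognise(picture, thing): "at" ([column, row] in pixels, amid what is visible of it).
- place_of(picture, thing): "at" ([column, row] in pixels: a listed point, or the origin of a listed thing).
The state is a dict: "clock": time; "joints": joint angles; "joint_vel": joint speeds; "joint_efforts": joint torques, N m; "position": TCP position; "ee_rot": TCP orientation; "contact_force": force on the tool from outside, world axes, zero at the start; "wrist_torque": the same for the moment, N m; "gripper_width": finger opening in mm; "grasp_force": force on a finger pad.
Only numpy, scipy, OpenCV 4.12 (cv2) and the standard library are available. Lean on these libraries where they do the work, as an engineer would, in place of code of your own. Each camera call takes 0.05 s, during which the arm holds its last target. There are 200 camera calls.

## Working session

There is one attempt and no reset: what is moved stays moved. The work goes in short steps, Python scripts to look and compute and a tool call to move; the robot and the scene stay as the last step left them, time stands still between calls to the robot, and variables do not carry over. Pictures are saved under pics/ and viewed, at most 10 in all, crops included, and the job is handed in when it is done.

Besides the shell and the picture viewer there is one more tool, called after "Emit:" in YAML: its name, and indented under it one key for each argument. carry_out: Moves the arm, as the interface text tells. Its arguments: {"type":"object","properties":{"slide":{"type":"array"},"roll":{"type":"array"},"claw":{"type":"array"}},"required":["slide","roll","claw"]}

```bash
mkdir -p pics; cat > h.py <<'E'
import numpy as np, cv2
from bench import *
from scipy.spatial.transform import Rotation as R
def ray(p,uv):
    K=p["mtx"];d=np.array([(uv[0]-K[0][2])/K[0][0],(uv[1]-K[1][2])/K[1][1]]);s=d.copy()
    for _ in range(20): s=d/(1+p["k1"]*(s@s))
    return np.array([s[0],-s[1],-1.])
def on_z(p,uv,z=0):
    T=np.array(p["world_from_camera"]);r=T[:3,:3]@ray(p,uv);return T[:3,3]+r*(z-T[2,3])/r[2]
def cloud(p):
    K=np.array(p["mtx"],float);v,u=np.mgrid[:400,:640]
    d=np.stack([(u-K[0,2])/K[0,0],(v-K[1,2])/K[1,1]],-1);s=d.copy()
    for _ in range(20): s=d/(1+p["k1"]*(s**2).sum(-1,keepdims=True))
    z=p["z_map"];P=np.stack([s[...,0]*z,-s[...,1]*z,-z],-1)
    T=np.array(p["world_from_camera"]);Q=P@T[:3,:3].T+T[:3,3];Q[z==0]=np.nan;return Q
def save(p,n): cv2.imwrite("pics/"+n,p["img"][:,:,::-1])
E
python3 - <<'E'
from h import *
for c in("scene","top"):
    p=get_image(c);save(p,c+"1.png");print(c,np.round(p["world_from_camera"],2).tolist())
    for t in("battery_box","box_low","bay","bay_mouth","spray_can","white_bottle","flux_jar"):
        for d in place_of(p,t)[:2]: print(t,np.round(d["at"]),round(d["conf"],2),np.round(on_z(p,d["at"],25 if t=="box_low" else 0)))
s=read_state();print(s,grip_point_offset)
E
```

```text
scene [[0.83, 0.28, -0.48, 154.18], [-0.56, 0.45, -0.7, -551.84], [0.03, 0.85, 0.53, 579.75], [0.0, 0.0, 0.0, 1.0]]
battery_box [299. 240.] 0.83 [564. 105.   0.]
box_low [278. 234.] 0.56 [525. 113.  25.]
spray_can [319. 177.] 0.91 [727. 281.   0.]
white_bottle [418. 240.] 0.74 [755. -13.   0.]
top [[-0.01, 0.99, -0.11, 530.71], [-1.0, -0.01, -0.0, 177.2], [-0.0, 0.11, 0.99, 886.46], [0.0, 0.0, 0.0, 1.0]]
battery_box [344. 222.] 0.55 [570. 114.   0.]
bay [277. 157.] 0.22 [729. 275.   0.]
spray_can [276. 158.] 0.61 [727. 277.   0.]
white_bottle [396. 147.] 0.72 [754. -16.   0.]
white_bottle [341. 222.] 0.24 [571. 121.   0.]
flux_jar [254. 183.] 0.86 [667. 329.   0.]
{'clock': 0.8, 'joints': array([ 1.48860353e+00,  3.84681003e-01,  7.93814007e-03, -3.62455936e-05,
       -1.19399303e+00, -2.58589093e-01]), 'joint_vel': array([-9.50228316e-04,  6.23101766e-07, -8.14717072e-04,  1.42910268e-03,
        4.20936435e-04,  1.00341236e-03]), 'joint_efforts': array([-2.77400559e-04, -3.92026305e+01,  1.88608146e+01,  4.19045493e+00,
       -2.29252009e-04,  1.88497111e-06]), 'position': array([208.8621618 , 589.05092402, 404.73312792]), 'ee_rot': array([ 9.85517419e-01, -1.69574217e-01, -1.94477745e-05, -2.86156638e-05]), 'contact_force': array([-1.25955061,  0.15146085,  0.22836743]), 'wrist_torque': array([0.00079696, 0.00879702, 0.04742252]), 'grasp_force': 0.0, 'gripper_width': 85.68647819730928} 154.70000000000002
```

View pics/scene1.png

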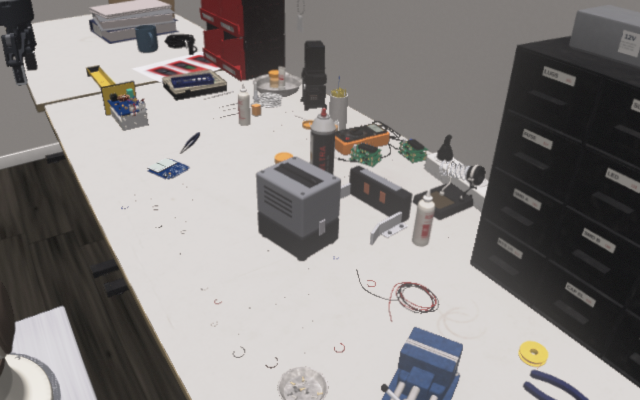

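View pics/top1.png

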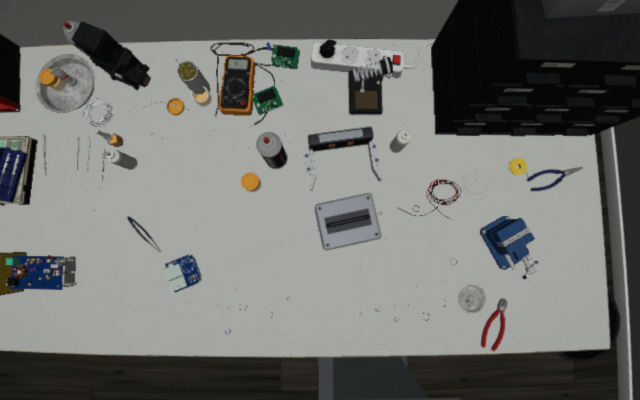

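```bash
cat >> h.py <<'E'
def rect(P,lo,hi,box):
    m=(P[...,2]>lo)&(P[...,2]<hi)&(P[...,0]>box[0])&(P[...,0]<box[1])&(P[...,1]>box[2])&(P[...,1]<box[3])
    return P[m]
E
python3 - <<'E'
from h import *
p=get_image("top");P=cloud(p)
b=rect(P,125,142,(430,720,0,230));print(len(b),np.median(b[:,2]),cv2.minAreaRect(b[:,:2].astype(np.float32)))
for n,l,h in(("stop",52,70),("rails",20,35)):
    q=rect(P,l,h,(560,900,-60,300));print(n,len(q),q.min(0).round(),q.max(0).round(),cv2.minAreaRect(q[:,:2].astype(np.float32)))
E
```

```text
2641 135.56714019742742 ((567.1340942382812, 115.58349609375), (96.05972290039062, 120.24396514892578), 11.98480224609375)
stop 904 [561. -22.  52.] [898. 298.  70.] ((733.1273803710938, 124.37088012695312), (194.42276000976562, 301.9422607421875), 40.51740646362305)
rails 624 [584. -19.  20.] [899. 300.  35.] ((744.29345703125, 138.73484802246094), (318.9075012207031, 315.87060546875), 1.7033556699752808)
```

The views show the box at top-cam (349,221), turned about 12°. The bay lies above it, with the stop at (341,138) and rail ends at (311,185) and (377,178). The can at (271,150) and the bottle at (401,140) stand beside the bay, the jar at (250,182).

```bash
python3 - <<'E'
from h import *
p=get_image("top");P=cloud(p)
for n,l,h,b in(("stop",55,67,(700,860,40,240)),("railL",22,33,(640,780,160,235)),("railR",22,33,(640,780,10,75))):
    m=(P[...,2]>l)&(P[...,2]<h)&(P[...,0]>b[0])&(P[...,0]<b[1])&(P[...,1]>b[2])&(P[...,1]<b[3])
    k,lab,st,_=cv2.connectedComponentsWithStats(m.astype(np.uint8))
    for i in range(1,k):
        if st[i,4]>20:
            q=P[lab==i];print(n,st[i],q.min(0).round(),q.max(0).round(),cv2.minAreaRect(q[:,:2].astype(np.float32)))
            if 'rail' in n:
                for x in range(640,780,8):
                    r=q[(q[:,0]>=x)&(q[:,0]<x+8)]
                    if len(r):print(x+4,r[:,1].min().round(1),r[:,1].max().round(1))
im=p["img"][110:260,230:430,::-1];cv2.imwrite("pics/crop.png",cv2.resize(im,(800,600),interpolation=cv2.INTER_CUBIC))
s=read_state();print(R.from_quat(s["ee_rot"]).as_matrix().round(3).tolist())
E
```

```text
stop [308 126  66  21 781] [742.  48.  55.] [789. 198.  67.] ((765.53662109375, 123.02593231201172), (29.262601852416992, 150.05111694335938), 8.044081687927246)
railL [310 148   6  41 107] [649. 182.  23.] [743. 194.  32.] ((696.2332153320312, 188.1278533935547), (11.761826515197754, 94.206298828125), 89.82810974121094)
652 189.4 194.2
660 187.1 191.8
668 184.7 189.4
676 182.3 187.1
684 182.3 187.0
692 182.3 187.0
700 184.6 189.3
708 184.5 189.3
716 186.9 189.2
724 186.8 191.6
732 186.8 191.5
740 189.0 193.9
railR [360 141  23  39 127] [670.  25.  22.] [761.  75.  33.] ((718.0802612304688, 41.76490020751953), (99.75328063964844, 24.361831665039062), 26.011669158935547)
668 27.4 29.0
676 24.8 34.1
684 29.5 38.3
692 34.0 43.3
700 40.6 45.7
708 40.4 47.2
716 42.8 47.6
724 42.4 49.4
732 44.8 50.0
740 44.4 51.4
748 46.6 51.7
756 48.7 74.6
764 49.0 56.4
[[0.942, -0.334, -0.0], [-0.334, -0.942, -0.0], [-0.0, 0.0, -1.0]]
```

View pics/crop.png

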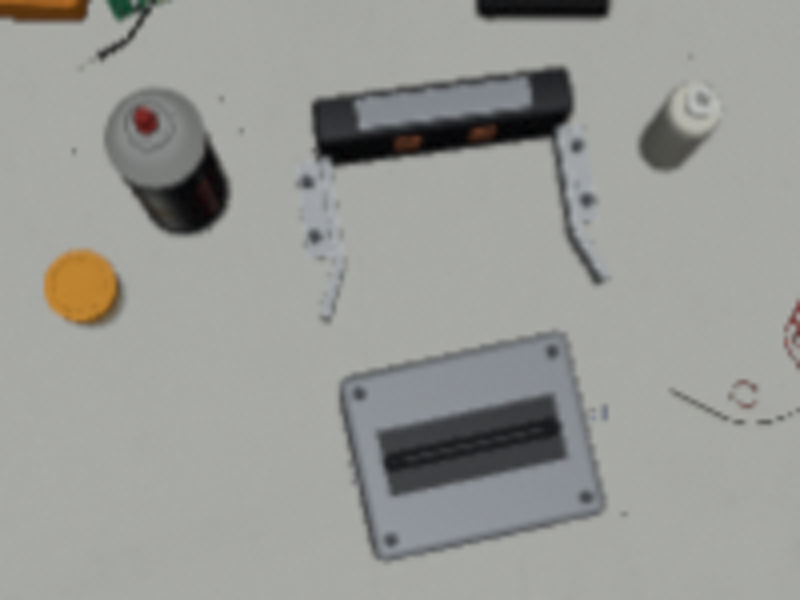

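Emit:
carry_out:
  slide:
    - [0.04,0.02,0.01]
    - [0.1,0.045,0.025]
    - [0.16,0.075,0.04]
    - [0.22,0.1,0.055]
    - [0.28,0.13,0.07]
    - [0.335,0.155,0.085]
    - [0.39,0.18,0.095]
    - [0.429,0.198,0.1]
  roll: [-3,-7,-11,-15,-19,-23,-26,-27.5]
  claw: [0.0854,0.0854,0.0854,0.0854,0.0854,0.0854,0.0854,0.0854]

```text
clock: 1.9
position: [548.3, 257.6, 304.4]
ee_rot: [0.998, 0.07, 0.0, 0.0]
contact_force: [0.3, 1.5, 0.7]
gripper_width: 85.3
grasp_force: 0.0
```

Emit:
carry_out:
  slide:
    - [0,0,0.04]
    - [0,0,0.08]
    - [0,0,0.11]
    - [0,0,0.124]
    - [0,0,0.124]
  roll: [0,0,0,0,0]
  claw: [0.0854,0.0854,0.0854,0.0854,0.0854]

```text
clock: 2.52
position: [547.0, 259.1, 180.2]
ee_rot: [0.998, 0.07, -0.001, 0.0]
contact_force: [1.1, 0.4, -0.3]
gripper_width: 85.4
grasp_force: 0.0
```

```bash
cat >> h.py <<'E'
Y=np.radians(8.05);O=np.array([702.6,114.3])
def inbay(q):
    d=np.array(q[:2])-O;c,s=np.cos(Y),np.sin(Y);return np.round([c*d[0]+s*d[1],-s*d[0]+c*d[1]],1)
def box():
    p=get_image("top");P=cloud(p);b=rect(P,128,142,(430,790,0,240))
    m=(P[...,2]>128)&(P[...,2]<142)&(P[...,0]>430)&(P[...,0]<790)&(P[...,1]>0)&(P[...,1]<240)
    k,lab,st,_=cv2.connectedComponentsWithStats(m.astype(np.uint8));i=1+st[1:,4].argmax();b=P[lab==i]
    r=cv2.minAreaRect(b[:,:2].astype(np.float32));s=read_state()
    print("box n",len(b),"z",b[:,2].min().round(1),b[:,2].max().round(1),"bay",inbay(r[0]),"size",np.round(r[1],1),"ang-bay",round(r[2]-8.05,1))
    print("tcp bay",inbay(s["position"]),s["position"].round(1),s["contact_force"].round(1),s["clock"])
    return p
E
python3 - <<'E'
from h import *
box();p=get_image("scene");im=p["img"][90:290,180:446,::-1];cv2.imwrite("pics/s2.png",cv2.resize(im,(798,600),interpolation=cv2.INTER_CUBIC))
E
```

```text
box n 2658 z 128.1 142.0 bay [-133.9   20.1] size [ 96.1 120.5] ang-bay 4.0
tcp bay [-133.4  165.4] [547.4 259.4 181.3] [-0.4  0.2  0.9] 2.575
```

View pics/s2.png

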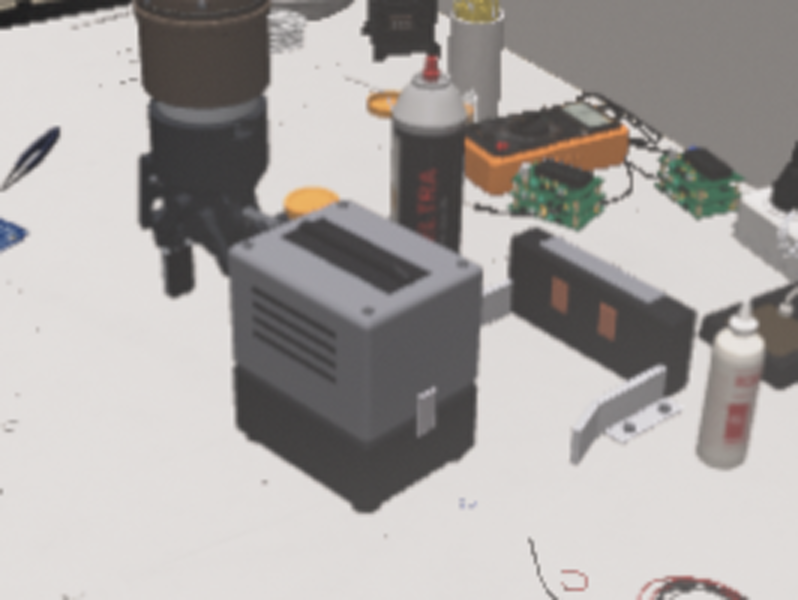

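The gripper stands beyond the box and its far fingertip, at crop (178,292), is clear of the desk. The knuckle above it seems to jut outwards, so I'll measure its profile.

```bash
python3 - <<'E'
from h import *
p=get_image("scene");P=cloud(p);s=read_state()["position"]
c,sn=np.cos(Y),np.sin(Y);d=P[...,:2]-s[:2];bx=c*d[...,0]+sn*d[...,1];by=-sn*d[...,0]+c*d[...,1]
m=(abs(bx)<50)&(by>-10)&(by<110)&(P[...,2]>6)&(P[...,2]<260)
for z in range(0,180,8):
    k=m&(P[...,2]>=z)&(P[...,2]<z+8)
    if k.sum():print(z,k.sum(),"y",by[k].min().round(),by[k].max().round(),"x",bx[k].min().round(),bx[k].max().round())
E
```

```text
16 22 y 40.0 48.0 x -11.0 10.0
24 33 y 39.0 48.0 x -12.0 12.0
32 41 y 39.0 58.0 x -12.0 12.0
40 34 y 39.0 49.0 x -12.0 10.0
48 39 y 38.0 50.0 x -12.0 11.0
56 37 y 40.0 68.0 x -13.0 10.0
64 37 y 36.0 73.0 x -13.0 7.0
72 51 y 13.0 73.0 x -18.0 9.0
80 67 y -10.0 71.0 x -20.0 9.0
88 69 y -4.0 70.0 x -18.0 6.0
96 42 y -9.0 69.0 x -21.0 -3.0
104 68 y -10.0 70.0 x -21.0 -5.0
112 50 y -9.0 69.0 x -20.0 -8.0
120 12 y -9.0 63.0 x -13.0 -8.0
128 1 y -4.0 -4.0 x -35.0 -35.0
136 20 y -10.0 11.0 x -38.0 -34.0
144 25 y -10.0 17.0 x -38.0 -32.0
152 21 y -9.0 13.0 x -38.0 -33.0
160 24 y -10.0 12.0 x -38.0 -33.0
168 23 y -10.0 11.0 x -38.0 -35.0
176 55 y -10.0 26.0 x -37.0 -22.0
```

The far fingertip is 19 mm above the desk, and the knuckle leads by about 20 mm, 45 mm above the tip. I'll put the tips almost on the desk so that contact comes as low as possible.

Emit:
carry_out:
  slide:
    - [0,0,0.008]
    - [0,0,0.014]
    - [0,0,0.016]
    - [0,0.004,0.016]
    - [0,0.008,0.016]
    - [0,0.012,0.016]
    - [0,0.015,0.016]
    - [0,0.018,0.016]
  roll: [0,0,0,0,0,0,0,0]
  claw: [0.0854,0.0854,0.0854,0.0854,0.0854,0.0854,0.0854,0.0854]

```text
clock: 3.68
position: [549.8, 241.8, 164.9]
ee_rot: [0.998, 0.07, 0.001, -0.001]
contact_force: [0.3, 5.2, -1.4]
gripper_width: 85.5
grasp_force: 0.0
```

```bash
python3 -c "
from h import *
box()"
```

```text
box n 2653 z 128.3 142.0 bay [-134.4   11.7] size [ 96.  120.6] ang-bay 3.0
tcp bay [-133.5  147.3] [549.8 241.4 165. ] [ 1.   4.4 -1.1] 3.725
```

Emit:
carry_out:
  slide:
    - [0,0.003,0]
    - [0,0.006,0]
    - [0,0.009,0]
    - [0,0.012,0]
    - [0,0.012,0]
    - [0,0,0]
    - [0,-0.02,0]
    - [0,-0.04,0]
  roll: [0,0,0,0,0,0,0,0]
  claw: [0.0854,0.0854,0.0854,0.0854,0.0854,0.0854,0.0854,0.0854]

```text
clock: 4.72
position: [543.7, 282.1, 164.7]
ee_rot: [0.998, 0.07, -0.0, 0.0]
contact_force: [0.4, -0.5, 0.3]
gripper_width: 85.3
grasp_force: 0.0
```

```bash
python3 -c "
from h import *
box()"
```

```text
box n 2661 z 128.8 141.9 bay [-135.6   -0.4] size [ 96.1 120.7] ang-bay 1.8
tcp bay [-133.5  190.9] [543.7 284.6 164.9] [ 0.6  1.9 -0.2] 4.775
```

```bash
python3 -c "
from h import *
print(read_state()['joints'].round(2))"
```

```text
[ 0.75  0.62 -0.28  0.   -0.67  0.97]
```

Emit:
carry_out:
  slide:
    - [-0.03,0,-0.02]
    - [-0.07,0,-0.03]
    - [-0.11,0,-0.03]
    - [-0.145,0,-0.03]
    - [-0.15,0,-0.03]
    - [-0.15,0,-0.03]
    - [-0.15,0,-0.03]
    - [-0.15,0.02,-0.03]
  roll: [10,20,30,40,50,60,70,80]
  claw: [0.0854,0.0854,0.0854,0.0854,0.0854,0.0854,0.0854,0.0854]

```text
clock: 5.78
position: [398.2, 241.7, 195.0]
ee_rot: [0.808, -0.589, 0.0, -0.001]
contact_force: [0.2, 0.6, 0.8]
gripper_width: 85.5
grasp_force: 0.0
```

```bash
cat >> h.py <<'E'
def go(x,y,z):
    s=read_state();M=R.from_quat(s["ee_rot"]).as_matrix();c,sn=np.cos(Y),np.sin(Y)
    w=np.array([O[0]+c*x-sn*y,O[1]+sn*x+c*y,z]);yt=np.degrees(np.arctan2(M[1,1],M[0,1]))
    print("slide",(M.T@(w-s["position"])).round(1),"tool-y yaw rel bay",round(yt-8.05,1))
E
python3 -c "
from h import *
box();go(-272,0,165)"
```

```text
box n 2659 z 128.5 142.0 bay [-135.6   -0.4] size [ 96.2 120.6] ang-bay 1.8
tcp bay [-284.6  166.1] [397.5 238.9 194.6] [-0.2 -2.1 -0.7] 5.825
slide [165.9  14.5  29.7] tool-y yaw rel bay -170.6
```

Emit:
carry_out:
  slide:
    - [0.03,0.003,0]
    - [0.07,0.006,0]
    - [0.11,0.01,0]
    - [0.145,0.013,0]
    - [0.166,0.0145,0]
    - [0.166,0.0145,0.015]
    - [0.166,0.0145,0.027]
    - [0.166,0.0145,0.0297]
  roll: [3,6,9,9.4,9.4,9.4,9.4,9.4]
  claw: [0.0854,0.0854,0.0854,0.0854,0.0854,0.0854,0.0854,0.0854]

```text
clock: 6.82
position: [435.5, 78.2, 164.2]
ee_rot: [0.758, -0.652, -0.0, 0.001]
contact_force: [0.7, -0.9, 0.2]
gripper_width: 85.3
grasp_force: 0.0
```

```bash
python3 -c "
from h import *
box();go(-272,0,165)"
```

```text
box n 2653 z 128.5 141.9 bay [-135.6   -0.4] size [ 96.1 120.7] ang-bay 1.8
tcp bay [-269.5    1.7] [435.5  78.3 164.3] [ 0.1 -0.2 -0.2] 6.875
slide [ 1.7  2.5 -0.7] tool-y yaw rel bay -179.4
```

Emit:
carry_out:
  slide:
    - [0,-0.005,0]
    - [0,-0.009,0]
    - [0,-0.013,0]
    - [0,-0.018,0]
    - [0,-0.023,0]
    - [0,-0.028,0]
    - [0,-0.033,0]
    - [0,-0.037,0]
  roll: [0,0,0,0,0,0,0,0]
  claw: [0.0854,0.0854,0.0854,0.0854,0.0854,0.0854,0.0854,0.0854]

```text
clock: 7.88
position: [470.0, 82.1, 164.1]
ee_rot: [0.757, -0.653, -0.002, 0.004]
contact_force: [-6.8, -0.9, 1.3]
gripper_width: 85.3
grasp_force: 0.0
```

```bash
python3 -c "
from h import *
box()"
```

```text
box n 2617 z 128.7 141.9 bay [-113.1   -1.1] size [ 95.9 120.4] ang-bay 0.5
tcp bay [-234.3    0.8] [470.5  82.3 164.2] [-5.6 -1.7  0.1] 7.925
```

Emit:
carry_out:
  slide:
    - [0,-0.005,0]
    - [0,-0.01,0]
    - [0,-0.015,0]
    - [0,-0.02,0]
    - [0,-0.025,0]
    - [0,-0.03,0]
    - [0,-0.035,0]
    - [0,-0.04,0]
  roll: [0,0,0,0,0,0,0,0]
  claw: [0.0854,0.0854,0.0854,0.0854,0.0854,0.0854,0.0854,0.0854]

```text
clock: 8.93
position: [509.4, 88.1, 164.0]
ee_rot: [0.757, -0.653, -0.002, 0.004]
contact_force: [-6.6, -0.7, 1.2]
gripper_width: 84.9
grasp_force: 0.0
```

```bash
python3 -c "
from h import *
box()"
```

```text
box n 2580 z 128.2 142.0 bay [-73.2  -0.7] size [ 96.2 120.4] ang-bay 0.6
tcp bay [-194.2    1.2] [510.2  88.3 164.1] [-3.8 -1.1 -1.1] 8.975
```

Tracking straight; continue.

Emit:
carry_out:
  slide:
    - [0,-0.005,0]
    - [0,-0.01,0]
    - [0,-0.015,0]
    - [0,-0.02,0]
    - [0,-0.025,0]
    - [0,-0.03,0]
    - [0,-0.035,0]
    - [0,-0.04,0]
  roll: [0,0,0,0,0,0,0,0]
  claw: [0.0854,0.0854,0.0854,0.0854,0.0854,0.0854,0.0854,0.0854]

```text
clock: 9.98
position: [549.2, 94.2, 163.9]
ee_rot: [0.757, -0.653, -0.002, 0.003]
contact_force: [-7.2, -0.7, 0.1]
gripper_width: 85.3
grasp_force: 0.0
```

```bash
python3 -c "
from h import *
box()"
```

```text
box n 2535 z 128.2 142.0 bay [-32.8   0.2] size [ 96.5 120.2] ang-bay 0.7
tcp bay [-153.9    1.7] [550.   94.5 164. ] [-4.7 -1.8 -0.5] 10.025
```

Emit:
carry_out:
  slide:
    - [0,-0.005,0]
    - [0,-0.01,0]
    - [0,-0.015,0]
    - [0,-0.019,0]
    - [0,-0.022,0]
    - [0,-0.025,0]
    - [0,-0.027,0]
    - [0,-0.029,0]
  roll: [0,0,0,0,0,0,0,0]
  claw: [0.0854,0.0854,0.0854,0.0854,0.0854,0.0854,0.0854,0.0854]

```text
clock: 11.02
position: [578.2, 98.8, 163.9]
ee_rot: [0.758, -0.653, -0.002, 0.003]
contact_force: [-5.5, -0.8, -0.4]
gripper_width: 85.3
grasp_force: 0.0
```

```bash
python3 -c "
from h import *
box()"
```

```text
box n 2512 z 128.1 142.0 bay [-3.2  0.4] size [ 96.4 120.8] ang-bay 0.7
tcp bay [-125.1    2.1] [578.5  98.9 164. ] [-4.9 -1.3 -0.6] 11.075
```

Emit:
carry_out:
  slide:
    - [0,-0.0015,0]
    - [0,-0.003,0]
    - [0,-0.004,0]
  roll: [0,0,0]
  claw: [0.0854,0.0854,0.0854]

```text
clock: 11.45
position: [581.8, 99.4, 163.9]
ee_rot: [0.758, -0.653, -0.002, 0.003]
contact_force: [-9.2, -0.7, 2.1]
gripper_width: 85.3
grasp_force: 0.0
```

```bash
python3 -c "
from h import *
box()"
```

```text
box n 2510 z 128.0 142.0 bay [0.2 0.5] size [ 96.6 120.5] ang-bay 0.5
tcp bay [-121.7    2.2] [581.8  99.4 163.9] [-7.8 -0.6 -0.2] 11.5
```

Emit:
carry_out:
  slide:
    - [0,-0.001,0]
    - [0,-0.002,0]
  roll: [0,0]
  claw: [0.0854,0.0854]

```text
clock: 11.75
position: [582.4, 99.5, 164.0]
ee_rot: [0.758, -0.653, -0.003, 0.005]
contact_force: [-13.7, -0.7, 3.4]
gripper_width: 85.3
grasp_force: 0.0
```

```bash
python3 -c "
from h import *
box()"
```

```text
box n 2504 z 128.1 142.0 bay [0.4 0.6] size [ 96.5 120.3] ang-bay 0.7
tcp bay [-121.1    2. ] [582.4  99.4 163.9] [-12.1  -0.1   3.5] 11.8
```

Emit:
carry_out:
  slide:
    - [0,-0.001,0]
    - [0,-0.002,0]
    - [0,-0.002,0]
    - [0,0.0,0]
    - [0,0.02,0]
    - [0,0.06,0]
    - [0,0.1,0]
    - [0,0.1,0]
  roll: [0,0,0,0,0,0,0,0]
  claw: [0.0854,0.0854,0.0854,0.0854,0.0854,0.0854,0.0854,0.0854]

```text
clock: 12.8
position: [485.1, 85.0, 165.4]
ee_rot: [0.758, -0.652, -0.0, 0.0]
contact_force: [0.6, 0.0, 0.9]
gripper_width: 85.6
grasp_force: 0.0
```

```bash
python3 - <<'E'
from h import *
p=box();P=cloud(p)
# stop front and top edges vs box, in bay frame
c,s=np.cos(Y),np.sin(Y);d=P[...,:2]-O;bx=c*d[...,0]+s*d[...,1];by=-s*d[...,0]+c*d[...,1];z=P[...,2]
def line(m,f):
    a=[];
    for y in range(-48,49,8):
        k=m&(abs(by-y)<4)
        if k.sum()>2:a.append((y,f(bx[k])))
    a=np.array(a);q=np.polyfit(a[:,0],a[:,1],1);print(np.degrees(-q[0]).round(2),q[1].round(1),a[:,1].round(1))
line((z>128)&(z<142)&(abs(bx)<70),np.max);line((z>128)&(z<142)&(abs(bx)<70),np.min)
line((z>55)&(z<67)&(bx>40)&(bx<110),np.max);line((z>55)&(z<67)&(bx>40)&(bx<110),np.min)
for t in("spray_can","white_bottle","flux_jar"):
    for e in place_of(p,t)[:1]:print(t,np.round(on_z(p,e["at"])))
im=p["img"][110:260,230:430,::-1];cv2.imwrite("pics/c3.png",cv2.resize(im,(800,600),interpolation=cv2.INTER_CUBIC))
E
```

```text
box n 2503 z 128.1 142.0 bay [0.9 1. ] size [ 96.8 120.9] ang-bay -0.5
tcp bay [-217.4    2. ] [487.1  85.8 165.7] [ 0.7  0.4 -0.6] 12.85
-0.11 48.0 [47.7 48.7 47.6 48.4 48.6 46.7 48.  46.7 49.4 47.1 49.2 47.1 48.8]
-0.33 -47.1 [-47.  -47.6 -47.7 -47.3 -46.8 -46.8 -47.2 -47.1 -46.4 -46.9 -47.2 -46.7
 -47. ]
-0.09 76.6 [77.5 75.6 77.  75.7 77.7 75.6 77.1 76.  78.  75.8 76.7 77.1 76.6]
-0.14 68.3 [68.  67.7 67.9 69.  67.9 69.4 67.4 69.  67.6 68.6 68.  68.8 68. ]
spray_can [735. 276.   0.]
white_bottle [753. -13.   0.]
flux_jar [669. 334.   0.]
```

View pics/c3.png

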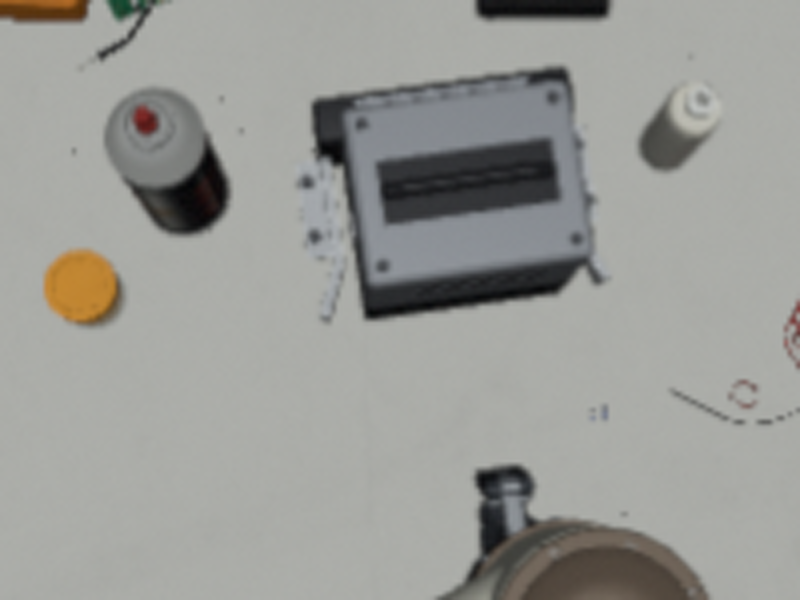

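The box stands in the bay at crop (470,180), square to within about 0.3° and against the stop. The bystanders have not moved (can (170,160), bottle (685,125), jar (82,287)), and the hand is clear.

```bash
python3 -c "
from bench import *
print(job_done())"
```

```text
the job is handed in; nothing more can be done
None
```

I pushed the battery box fully home against the stop block and square to within about 0.3°, with the bystanders unmoved and the hand clear; because the moves allow no lean, contact was the outside of the finger at roughly 50 mm rather than near the base, with no tipping seen, and I handed the job in (no verdict was returned).

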